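Dress and start the music-box carousel

TASK

Get the wooden music-box carousel on the craft table ready and going: lift the black travel cap off its middle shaft and leave it in the grey tray, and slide every coloured sleeve that is there down over the shaft whose foot disc has its colour, fully home and upright. Only when all that is done, wind the brass key clockwise as far as it goes, in as many turns as it needs; then twist the green start knob clockwise to its stop and let it spring back. Leave the glue bottle, the glue stick and the mug standing where they are.

Things in the scene. Friction and masses are not known exactly. Their poses are not given: they have to be found in the camera images.
- carousel: the music-box carousel, a fixed birch box 206 x 266 mm (its x by y) and 45 mm high. Origin: centre of its underside on the table; its z is up. At x +50 mm stand three upright steel shafts in a row, at y -85 (red), 0 (yellow) and +85 mm (blue); at x -50 mm are the brass key (y -65) and the green start knob (y +65)
- seat_red (a point): centre of the flat top of the red foot disc (52 mm across, 5 mm thick, its top 50 mm above the table) on the carousel. The red sleeve rests on it. A steel shaft, 16 mm in diameter, rises from it 50 mm high; its top 9 mm taper to 7 mm in diameter. Axes as the carousel's
- seat_yellow (a point): centre of the flat top of the yellow foot disc (52 mm across, 5 mm thick, its top 50 mm above the table) on the carousel. The yellow sleeve rests on it. A steel shaft, 16 mm in diameter, rises from it 50 mm high; its top 9 mm taper to 7 mm in diameter. Axes as the carousel's
- seat_blue (a point): centre of the flat top of the blue foot disc (52 mm across, 5 mm thick, its top 50 mm above the table) on the carousel. The blue sleeve rests on it. A steel shaft, 16 mm in diameter, rises from it 50 mm high; its top 9 mm taper to 7 mm in diameter. Axes as the carousel's
- sleeve_red: red plastic sleeve (open tube) standing upright on the table, 40 mm outer diameter, 19 mm bore right through, 40 mm high, about 50 g, two thin white bands. Origin: centre of its lower end; z up along the bore. May be absent
- sleeve_yellow: yellow plastic sleeve (open tube) standing upright on the table, 40 mm outer diameter, 19 mm bore right through, 40 mm high, about 50 g, two thin white bands. Origin: centre of its lower end; z up along the bore. May be absent
- sleeve_blue: blue plastic sleeve (open tube) standing upright on the table, 40 mm outer diameter, 19 mm bore right through, 40 mm high, about 50 g, two thin white bands. Origin: centre of its lower end; z up along the bore. May be absent
- cap: black plastic travel cap, 34 mm in diameter, 62 mm high, closed at the top, bore 19 mm and 52 mm deep, about 50 g. Origin: centre of its open lower end; z up. It starts pulled down over the middle (yellow) shaft, resting on that foot disc; it must be lifted 55 mm to come free
- tray: fixed grey tray, 140 x 140 mm outside, walls 4 mm thick and 25 mm high, floor 4 mm. Origin: centre of its underside on the table; its axes lie along the walls
- key (a joint): winding of the brass key: 0 is run down, grows as the key is turned clockwise seen from above, stop at 5.2 rad (fully wound). Starts somewhere between 0 and 0.7. It stays where it is left (friction and spring about 0.1 N m)
- key_grip (a point): on the key's upright axis, at the height to grip it: 77 mm above the table. The key's wing is an upright flat bar, 8 mm thick and 52 mm long, from 63 to 89 mm above the table, free all round; the point's x axis lies along the wing and turns with it
- start (a joint): green start knob: 0 at rest, grows as it is turned clockwise seen from above, stop at 1.2 rad. A spring (about 0.1 N m at the stop) turns it back to 0 when released
- start_grip (a point): on the start knob's upright axis, at the height to grip it: 76 mm above the table. Its grip is an upright bar 10 mm thick, 34 mm long, from 61 to 87 mm above the table; the point's x axis lies along the bar and turns with it
- glue_bottle: bystander: yellow glue bottle with a red nozzle, 54 mm in diameter, 115 mm high; origin at the centre of its foot
- glue_stick: bystander: white glue stick with a blue cap, 27 mm in diameter, 90 mm high, standing; origin at the centre of its foot
- mug: bystander: white mug, 80 mm in diameter, 90 mm high; origin at the centre of its foot
Not all that is in view belongs to the job. What is shaped like the cap but purple is not meant.

How it is judged:
By the outcome, as a careful person would: the job done as asked, in the order asked, and still so for the second after the job is handed in, with the robot touching nothing.
Of sleeve_red, sleeve_yellow, sleeve_blue only 2 to 3 are there at a start; the rules pass over those that are not, and their reading is None.
At some moment in a run one of sleeve_red, sleeve_yellow, sleeve_blue may be knocked a few centimetres aside while the robot is not near it.
It also fails if it takes over 208 s, if anything falls off the work surface, if the arm or the gripper's body presses on something with over 40 N, if the wrist force passes 120 N, or if a joint passes its speed limit or range.

ROBOT

A 6-joint arm with a two-finger parallel gripper is mounted at the origin on the work surface. World frame = base frame: x ahead of the robot, y to its left, z up, the work surface at z = 0. Lengths are in m, angles in rad, forces in N, time in s.
With the tool pointing down it reaches from about 0.4 to 0.825 m from the base axis. Payload 7 kg.
Tool frame: the origin (TCP) lies between the finger pads; the fingertips stand 8 mm ahead of it and the grasp point (between the pads) lies 11 mm behind it (arm.finger_overhang is the distance from the TCP to the fingertips, in m); z points along the fingers, y is the line along which they close (so a half turn about z gives the same grasp; the last joint's range is limited). The gripper opens to 88 mm and grips with 3 to 60 N. Pads are 19 mm wide; open, the fingers measure 130 mm over their backs; the gripper's body (78 mm by 193 mm) begins 47 mm behind the grasp point.
Start: joints at [1.569, 0.359, 0.012, 0, -1.224, -0.288], TCP at [0.193, 0.647, 0.235] pointing down, gripper open.
Joint ranges: [-3.07, 3.07], [-1.43, 2.12], [-1.02, 1.25], [-3.03, 1.67], [-3.05, -0], [-3.03, 3.03]. Speed limits (rad/s): [2.39, 2.39, 3.01, 3.14, 3.14, 3.14].

INTERFACE

Orientations are given as [roll, pitch, yaw] about the fixed x, y, z axes, in that order (R = Rz(yaw) Ry(pitch) Rx(roll)).
In Python, from station import arm gives the robot as it stands.
- The arm moves only by the tool move_arm, never from a script. Its argument "rows" is text: rows parted by semicolons, each of 7 numbers parted by spaces: the turn, a rotation vector about the tool's x, y, z in degrees, then the shift along the tool's x, y, z in m, then the finger opening in m, from 0 to 0.0876. A call has 1 to 8 rows; each row shifts and turns the commanded pose from where the row before left it, along the tool's axes as they then stand; what a row does not reach is not made up. A row lasts 1/8 s, in which the tool goes at most 62.5 mm and 10.7 degrees, less where a joint would pass 70% of its speed; a pose out of reach is approached as far as the arm can. A call is refused whole if a number of a shift passes 0.0625 or a number of a turn 10.7, either way. A call with a gripper value outside its range is refused whole. The fingers move at their own pace and stop on an object; "squeeze" is the grip in N (left out, the last holds). Time passes only in rows, so rows that do not move let the fingers close. It gives the time, the measured TCP pose, the force, the opening and the grip force at its end, in the units of the state.
- arm.get_state(): the state, without advancing time (a new reading comes with each control period).
- arm.grab_frame(name): name is "scene" or "top" or "wrist"; returns (picture, depth): 400x640x3 uint8, blue, green, red; 400x640 float32, m along the optical axis (not along the pixel's ray), 0 where there is no reading.
- arm.camera_model(name): a dict with "mtx" (3x3 intrinsics, pixels), "camera_from_world" (4x4, takes a point from world to camera coordinates); the wrist camera has in their place "mount" (4x4, takes a point from camera to tool coordinates, whose origin is the TCP and whose axes are the flange's). Camera axes: x right, y down, z forward; pixel columns grow to the right and rows downward; lengths in m; the calibration is good to about 2 mm. A picture is of the moment at which its call begins: read the wrist's pose just before it. camera_model takes no time and is no camera call.
- arm.job_done(): hands the job in; it is judged then, once.
The state is a dict: "t": time; "q": joint angles; "qd": joint speeds; "joint_efforts": joint torques, N m; "eef_pos": TCP position; "ee_rot": TCP orientation; "force": force on the tool from outside, world axes, zero at the start; "moment": the same for the moment, N m; "width": finger opening in m; "gripper_force": force on a finger pad.
Only numpy, scipy, OpenCV 4.12 (cv2) and the standard library are available. Lean on these libraries where they do the work, as an engineer would, in place of code of your own. Each camera call takes 0.05 s, during which the arm holds its last target. There are 200 camera calls.

## Working session

There is one attempt and no reset: what is moved stays moved. The work goes in short steps, Python scripts to look and compute and a tool call to move; the robot and the scene stay as the last step left them, time stands still between calls to the robot, and variables do not carry over. Pictures are saved under pics/ and viewed, at most 14 in all, crops included, and the job is handed in when it is done.

Besides the shell and the picture viewer there is one more tool, called after ">>>" as name(argument=value, ...) on one line, values as JSON. move_arm: Moves the arm, as the interface text tells. Its arguments: {"type":"object","properties":{"rows":{"type":"string"},"squeeze":{"type":"number"}},"required":["rows"]}

```bash
mkdir -p pics; ls; cat > h.py <<'E'
import numpy as np, cv2
from station import arm
from scipy.spatial.transform import Rotation as R
def cam(n):
    m=arm.camera_model(n); K=np.array(m["mtx"])
    if n!="wrist": return K,np.linalg.inv(np.array(m["camera_from_world"]))
    s=arm.get_state(); T=np.eye(4); T[:3,3]=s["eef_pos"]
    r=np.array(s["ee_rot"]); T[:3,:3]=r if r.shape==(3,3) else R.from_euler("xyz",r).as_matrix()
    return K,T@np.array(m["mount"])
def ray(K,W,u,v):
    d=W[:3,:3]@np.linalg.solve(K,[u,v,1.]); return W[:3,3],d
def onz(K,W,u,v,z):
    o,d=ray(K,W,u,v); return o+d*(z-o[2])/d[2]
def tri(a,b):
    (o1,d1),(o2,d2)=a,b
    t=np.linalg.lstsq(np.c_[d1,-d2],o2-o1,rcond=None)[0]
    p,q=o1+d1*t[0],o2+d2*t[1]; return (p+q)/2,np.linalg.norm(p-q)
def cloud(K,W,dep):
    v,u=np.mgrid[:dep.shape[0],:dep.shape[1]]
    c=np.stack([(u-K[0,2])/K[0,0]*dep,(v-K[1,2])/K[1,1]*dep,dep],-1)
    return c@W[:3,:3].T+W[:3,3]
E
python3 - <<'E'
from h import *
print(arm.get_state())
for n in("scene","top","wrist"):
    K,W=cam(n); p,d=arm.grab_frame(n); cv2.imwrite(f"pics/{n}0.png",p); np.savez(f"{n}0.npz",p=p,d=d,K=K,W=W); print(n,K.tolist(),W.round(3).tolist(),(d>0).mean())
E
```

```text
pics
{'t': 0.0, 'q': array([ 1.56912059e+00,  3.59380599e-01,  1.10400232e-02, -3.52705416e-04,
       -1.22408009e+00, -2.88093673e-01]), 'qd': array([ 7.13385592e-04,  9.62174835e-05,  1.77585511e-03,  1.24346468e-03,
       -3.28361900e-04,  9.39999236e-04]), 'joint_efforts': array([ 1.72301275e-04, -5.82718384e+01,  2.93053293e+01,  6.99734464e+00,
        6.72531605e-03, -1.66050236e-04]), 'eef_pos': array([0.19276069, 0.64638951, 0.23361808]), 'ee_rot': array([ 3.13994105e+00, -1.43661299e-04, -2.89889413e-01]), 'force': array([ 0.42082819, -0.13949314, -0.11793409]), 'moment': array([0.01356008, 0.0342613 , 0.07442244]), 'gripper_force': 0.0, 'width': 0.08751292282110078}
scene [[473.92126448498414, 0.0, 319.64560419181703], [0.0, 473.92126448498414, 198.09992472105418], [0.0, 0.0, 1.0]] [[0.723, 0.38, -0.577, 1.244], [0.691, -0.425, 0.585, -0.651], [-0.023, -0.821, -0.57, 0.76], [0.0, 0.0, 0.0, 1.0]] 0.994046875
top [[364.5361624416962, 0.0, 322.03156042324326], [0.0, 364.5361624416962, 199.1293572906435], [0.0, 0.0, 1.0]] [[0.007, -0.986, 0.165, 0.369], [-1.0, -0.011, -0.023, 0.027], [0.024, -0.165, -0.986, 1.126], [0.0, 0.0, 0.0, 1.0]] 0.99592578125
wrist [[290.6011374532181, 0.0, 318.6400611118589], [0.0, 290.6011374532181, 202.00649817713915], [0.0, 0.0, 1.0]] [[-0.287, -0.916, -0.281, 0.27], [-0.958, 0.274, 0.084, 0.625], [0.001, 0.293, -0.956, 0.384], [0.0, 0.0, 0.0, 1.0]] 0.99587109375
```

View pics/scene0.png

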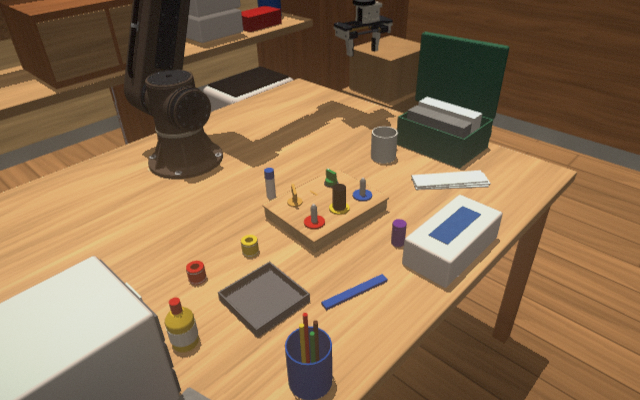

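View pics/top0.png

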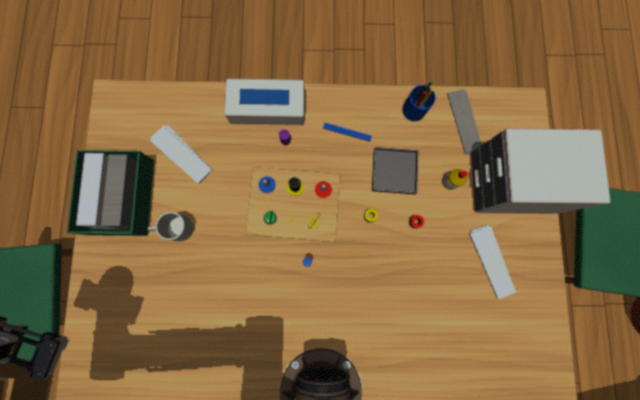

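```bash
cat > m0.py <<'E'
from h import *
def comps(hsv,lo,hi,amin=12):
    m=cv2.inRange(hsv,lo,hi); n,l,s,c=cv2.connectedComponentsWithStats(m); return [(l==i,s[i,4],c[i]) for i in range(1,n) if s[i,4]>=amin]
D={}
for n in("top","scene"):
    f=np.load(f"{n}0.npz"); hsv=cv2.cvtColor(f["p"],cv2.COLOR_BGR2HSV); K,W=f["K"],f["W"]; P=cloud(K,W,f["d"])
    for nm,lo,hi in(("red",(0,170,90),(5,255,255)),("yel",(25,170,90),(33,255,255)),("blue",(105,150,90),(120,255,255)),("green",(55,100,50),(85,255,255)),("black",(0,0,0),(179,90,45)),("grey",(0,0,50),(179,40,110))):
        for m,a,c in comps(hsv,lo,hi):
            p=P[m]; med=np.median(p,0)
            if 0.25<med[0]<0.95 and -.5<med[1]<.5 and med[2]>-.02 : print(n,nm,a,c.round(1),"med",med.round(3),"lo",p.min(0).round(3),"hi",p.max(0).round(3))
E
python3 m0.py
```

```text
top red 24 [463.4 173.4] med [ 0.618 -0.403  0.114] lo [ 0.61  -0.411  0.106] hi [ 0.625 -0.396  0.117]
top red 157 [322.7 189.6] med [0.576 0.002 0.049] lo [ 0.558 -0.022  0.045] hi [0.601 0.023 0.09 ]
top red 98 [416.8 221.1] med [ 0.487 -0.284  0.038] lo [ 0.369 -0.304 -0.001] hi [0.502 0.027 1.126]
top yel 55 [453.6 176.7] med [ 0.616 -0.39   0.076] lo [ 0.594 -0.4    0.064] hi [ 0.638 -0.379  0.089]
top yel 20 [461.  180.5] med [ 0.604 -0.408  0.083] lo [ 0.594 -0.42   0.075] hi [ 0.608 -0.398  0.089]
top yel 100 [295.2 189.6] med [0.574 0.08  0.05 ] lo [0.369 0.027 0.041] hi [0.6   0.108 1.126]
top yel 116 [370.9 214.8] med [ 0.504 -0.146  0.038] lo [ 0.485 -0.164 -0.003] hi [ 0.527 -0.129  0.044]
top yel 35 [316.3 223.2] med [0.476 0.019 0.049] lo [0.465 0.01  0.045] hi [0.489 0.028 0.081]
top blue 613 [264.   96.4] med [0.858 0.181 0.08 ] lo [0.369 0.027 0.074] hi [0.881 0.252 1.126]
top blue 16 [422.9 107.4] med [ 0.864 -0.328  0.005] lo [ 0.369 -0.336 -0.003] hi [0.874 0.027 1.126]
top blue 206 [347.1 131.6] med [ 0.778 -0.078  0.007] lo [ 0.753 -0.152  0.001] hi [ 0.802 -0
[... 2287 characters left out ...]
-0.151  0.04 ] lo [ 0.489 -0.165  0.036] hi [ 0.522 -0.133  0.043]
scene green 12 [311.5 333. ] med [ 0.882 -0.31   0.155] lo [ 0.879 -0.313  0.154] hi [ 0.884 -0.308  0.156]
scene grey 36 [269.9 175.9] med [0.378 0.038 0.074] lo [0.363 0.027 0.066] hi [0.381 0.051 0.089]
scene grey 12 [357.9 294. ] med [ 0.791 -0.083  0.004] lo [ 0.788 -0.095 -0.001] hi [ 0.795 -0.07   0.005]
scene grey 13 [289.1 343.2] med [ 0.827 -0.313  0.086] lo [ 0.825 -0.317  0.076] hi [ 0.829 -0.308  0.095]
scene grey 12 [289.6 348.5] med [ 0.826 -0.313  0.069] lo [ 0.824 -0.319  0.063] hi [ 0.829 -0.307  0.081]
scene grey 21 [330.3 364.1] med [ 0.897 -0.285  0.065] lo [ 0.894 -0.29   0.047] hi [ 0.899 -0.28   0.076]
```

>>> move_arm(rows="0 0 0 0.038 0.038 0 0.0876;0 0 0 0.038 0.038 0 0.0876;0 0 0 0.038 0.038 0 0.0876;0 0 0 0.038 0.038 0 0.0876;0 0 0 0.038 0.038 0 0.0876;0 0 0 0.038 0.038 0 0.0876;0 0 0 0.038 0.038 0 0.0876;0 0 0 0.038 0.038 0 0.0876")

```text
t: 1.15
eef_pos: [0.3978, 0.267, 0.2347]
ee_rot: [-3.141, -0.0, -0.289]
force: [1.3, 0.3, 0.4]
width: 0.0878
gripper_force: 0.0
```

>>> move_arm(rows="0 0 0 0.038 0.038 0 0.0876;0 0 0 0.038 0.038 0 0.0876;0 0 0 0.038 0.038 0 0.0876;0 0 0 0.038 0.038 0 0.0876;0 0 -6.5 0 0 0 0.0876;0 0 -6.5 0 0 0 0.0876;0 0 0 0 0 0 0.0876;0 0 0 0 0 0 0.0876")

```text
t: 2.15
eef_pos: [0.4995, 0.0797, 0.2345]
ee_rot: [-3.142, 0.0, -0.065]
force: [-0.3, 0.6, 0.3]
width: 0.0877
gripper_force: 0.0
```

```bash
python3 - <<'E'
from h import *
K,W=cam("wrist"); p,d=arm.grab_frame("wrist"); s=arm.get_state(); print(s["q"],s["eef_pos"],s["ee_rot"]); cv2.imwrite("pics/w1.png",p); np.savez("w1.npz",p=p,d=d,K=K,W=W)
E
```

```text
[ 5.47180008e-01  7.81532231e-02 -3.53553478e-01 -6.46391918e-05
 -1.13912116e+00  9.59101098e-01] [0.49946398 0.07972336 0.23453119] [-3.14156270e+00  5.95272635e-05 -6.45422660e-02]
```

View pics/w1.png

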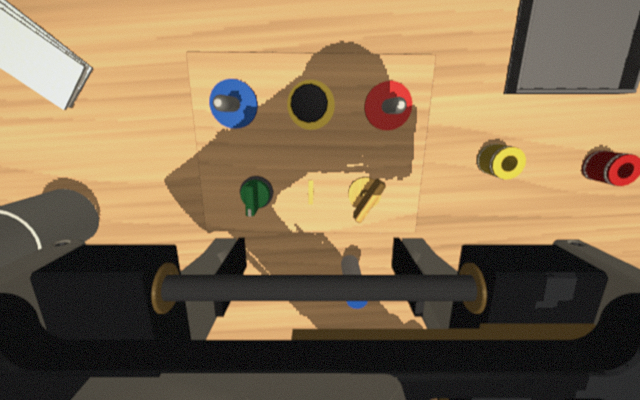

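```bash
cat >> h.py <<'E'
C={"red":[((0,150,60),(6,255,255)),((174,150,60),(179,255,255))],"yel":[((24,140,60),(34,255,255))],"blue":[((105,140,50),(122,255,255))],"green":[((50,80,30),(85,255,255))],"black":[((0,0,0),(179,120,50))]}
def pts(f,c,x0,x1,y0,y1,z0,z1):
    """world points of colour c in a box, from frame f, plus pixel mask"""
    hsv=cv2.cvtColor(f["p"],cv2.COLOR_BGR2HSV); m=sum(cv2.inRange(hsv,*r) for r in C[c])>0 if c else np.ones(f["d"].shape,bool)
    P=cloud(f["K"],f["W"],f["d"]); m=m&(P[...,0]>x0)&(P[...,0]<x1)&(P[...,1]>y0)&(P[...,1]<y1)&(P[...,2]>z0)&(P[...,2]<z1)
    return P[m],m
def circ(p):
    (x,y),r=cv2.minEnclosingCircle(p[:,:2].astype(np.float32)); return np.round([x,y,np.median(p[:,2]),2*r],4)
def shot(n,name):
    K,W=cam(n); p,d=arm.grab_frame(n); cv2.imwrite(f"pics/{name}.png",p); f=dict(p=p,d=d,K=K,W=W); np.savez(name+".npz",**f); return f
E
python3 - <<'E'
from h import *
for n in("w1","top0","scene0"):
    f=np.load(n+".npz"); print(n)
    for nm,a in (("red foot",("red",.54,.62,-.04,.04,.046,.054)),("blue foot",("blue",.55,.63,.12,.21,.046,.054)),("yel foot",("yel",.55,.62,.04,.12,.046,.054)),("cap",("black",.55,.62,.04,.12,.106,.118)),
      ("y sleeve",("yel",.46,.56,-.2,-.1,.036,.044)),("r sleeve",("red",.44,.54,-.34,-.24,.036,.044)),("red shaft",(None,.55,.61,-.03,.03,.095,.106)),("blue shaft",(None,.56,.62,.14,.19,.095,.106)),("key",(None,.44,.53,-.02,.06,.08,.096)),("knob",(None,.44,.53,.12,.18,.08,.096)),("tray",(None,.5,.8,-.35,-.1,.019,.032))):
        p,m=pts(f,*a)
        if len(p)>5:
            r=cv2.minAreaRect(p[:,:2].astype(np.float32)*1000); print(nm,len(p),circ(p),"mean",p.mean(0).round(4),"rect",np.round(r[0],1),np.round(r[1],1),round(r[2],1))
# same, as rays of pixel blobs: cap top
fw,ft=np.load("w1.npz"),np.load("top0.npz")
for a in (("black",.55,.62,.04,.12,.106,.118),("yel",.46,.56,-.2,-.1,.036,.044),("red",.44,.54,-.34,-.24,.036,.044)):
    rr=[]
    for f in(fw,ft):
        _,m=pts(f,*a); (u,v),_=cv2.minEnclosingCircle(np.argwhere(m)[:,::-1].astype(np.float32)); rr.append(ray(f["K"],f["W"],u,v))
    print(a[0],tri(*rr))
E
```

```text
w1
red foot 1458 [ 5.826e-01 -5.000e-04  5.040e-02  5.230e-02] mean [0.5827 0.001  0.0504] rect [ 5.825e+02 -5.000e-01] [50.6 49.9] 85.9
blue foot 1334 [0.5954 0.168  0.0506 0.0508] mean [0.5957 0.1656 0.0506] rect [595.2 168. ] [50.  48.8] 87.1
yel foot 62 [0.5891 0.0844 0.0505 0.0488] mean [0.5914 0.0813 0.0505] rect [589.7  84.8] [45.3 46.9] 42.9
cap 1019 [0.589  0.0838 0.1124 0.0318] mean [0.589  0.0837 0.1124] rect [588.5  84. ] [31.2 30.4] 85.9
y sleeve 657 [ 0.5079 -0.1466  0.0401  0.0394] mean [ 0.5084 -0.1463  0.04  ] rect [ 508.1 -146.7] [38.6 37.1] 83.5
r sleeve 670 [ 0.4897 -0.2868  0.0399  0.04  ] mean [ 0.4905 -0.2858  0.0397] rect [ 489.7 -285.8] [38.1 37.3] 15.7
red shaft 132 [5.806e-01 4.000e-04 9.880e-02 1.150e-02] mean [5.818e-01 2.000e-04 9.860e-02] rect [ 5.819e+02 -5.000e-01] [10.9 11.4] 42.6
blue shaft 143 [0.5939 0.1681 0.0987 0.0132] mean [0.5947 0.1675 0.0983] rect [594.7 168.5] [11.6 11.9] 59.7
key 429 [0.485  0.0286 0.0887 0.051 ] mean [0.4851 0.0273 0.0879] rect [483.9  27. ] [ 8.4 50.6] 55.2
knob 318 [0.4941 0.1569 0.0871 0.0346] mean [0.4947 0.1557 0.08
[... 2029 characters left out ...]
.1] [6.4 6.7] 8.9
blue shaft 12 [0.5989 0.1629 0.0984 0.01  ] mean [0.5976 0.1636 0.0982] rect [597.1 163.6] [9.7 5.3] 68.1
key 46 [0.4878 0.0229 0.0881 0.0512] mean [0.4871 0.0219 0.0875] rect [487.5  22.6] [ 8.7 50.9] 55.3
knob 40 [0.4961 0.1541 0.0856 0.0336] mean [0.4967 0.1518 0.0847] rect [495.9 153.3] [12.1 33.2] 79.9
tray 769 [ 0.6078 -0.2235  0.0238  0.2753] mean [ 0.6306 -0.2326  0.0238] rect [ 614.2 -222.5] [228.  173.6] 0.1
black (array([0.59034188, 0.08449836, 0.07701515]), np.float64(0.0006172935306980984))
yel (array([ 0.50542882, -0.14896424,  0.03584328]), np.float64(0.002459056915377797))
red (array([ 0.48882045, -0.28786086,  0.03640611]), np.float64(0.004206625502695809))
```

>>> move_arm(rows="0 0 0.7 0.045 -0.005 0 0.06;0 0 0 0.044 -0.005 0 0.06;0 0 0 0 0 0.04 0.06;0 0 0 0 0 0.04 0.06;0 0 0 0 0 0.04 0.06;0 0 0 0 0 0.025 0.06;0 0 0 0 0 0.01 0.06;0 0 0 0 0 0 0.06", squeeze=20)

```text
t: 3.2
eef_pos: [0.589, 0.0835, 0.0795]
ee_rot: [3.141, 0.001, -0.075]
force: [0.1, -0.2, 0.2]
width: 0.0601
gripper_force: 0.0
```

>>> move_arm(rows="0 0 0 0 0 0 0.02;0 0 0 0 0 0 0.02;0 0 0 0 0 0 0.02;0 0 0 0 0 0 0.02;0 0 0 0 0 0 0.02")

```text
t: 3.82
eef_pos: [0.5894, 0.0834, 0.0801]
ee_rot: [-3.141, -0.001, -0.075]
force: [-0.3, -0.1, 4.1]
width: 0.0331
gripper_force: 20.0
```

>>> move_arm(rows="0 0 0 0 0 -0.01 0.02;0 0 0 0 0 -0.01 0.02;0 0 0 0 0 -0.015 0.02;0 0 0 0 0 -0.02 0.02;0 0 0 0 0 -0.02 0.02;0 0 0 0 0 -0.025 0.02;0 0 0 0 0 -0.03 0.02;0 0 0 0 0 0 0.02")

```text
t: 4.82
eef_pos: [0.5905, 0.0838, 0.2133]
ee_rot: [-3.139, -0.005, -0.075]
force: [0.3, -0.0, -1.0]
width: 0.0331
gripper_force: 20.0
```

>>> move_arm(rows="0 0 0 0.01 0.04 0 0.02;0 0 0 0.01 0.04 0 0.02;0 0 0 0.01 0.04 0 0.02;0 0 0 0.01 0.04 0 0.02;0 0 0 0.01 0.04 0 0.02;0 0 0 0.01 0.04 0 0.02;0 0 0 0.01 0.04 0 0.02;0 0 0 0.017 0.028 0 0.02")

```text
t: 5.82
eef_pos: [0.6522, -0.232, 0.2095]
ee_rot: [-3.141, 0.001, -0.076]
force: [0.1, 0.1, 0.4]
width: 0.0331
gripper_force: 20.0
```

```bash
python3 - <<'E'
from h import *
s=arm.get_state();print(s["eef_pos"],s["width"],s["gripper_force"],s["q"])
f=shot("wrist","w2")
p,m=pts(f,None,.5,.8,-.36,-.1,.020,.030)
r=cv2.minAreaRect(p[:,:2].astype(np.float32)*1000);print(r)
for a in (("yel",.44,.58,-.22,-.08,.034,.046),("red",.42,.6,-.38,-.22,.034,.046)):
    q,_=pts(f,*a); print(len(q),circ(q) if len(q) else 0)
E
```

```text
[ 0.65220024 -0.231965    0.20952494] 0.033118922324435855 19.98825332851993 [-6.10594854e-02  4.01741865e-01  1.95509763e-02 -1.90842742e-04
 -1.18924511e+00  1.55580900e+00]
((651.9083862304688, -228.33456420898438), (140.1784210205078, 140.25767517089844), 86.20986938476562)
0 0
0 0
```

View pics/w2.png

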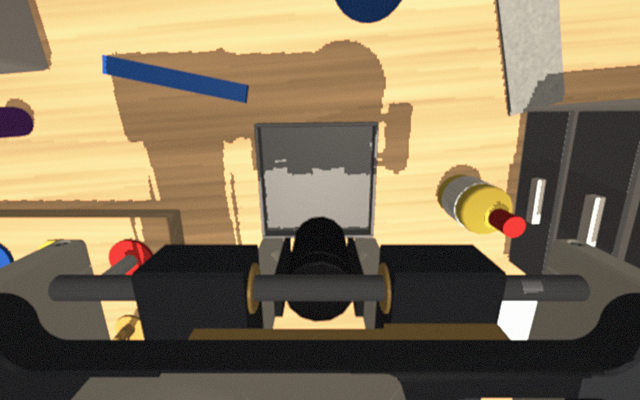

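>>> move_arm(rows="0 0 0 0 -0.004 0.04 0.02;0 0 0 0 0 0.04 0.02;0 0 0 0 0 0.04 0.02;0 0 0 0 0 0.03 0.02;0 0 0 0 0 0.014 0.02;0 0 0 0 0 0.006 0.02;0 0 0 0 0 0.004 0.02;0 0 0 0 0 0 0.02")

```text
t: 6.88
eef_pos: [0.6535, -0.2263, 0.0364]
ee_rot: [3.142, -0.001, -0.075]
force: [-0.6, 0.1, -1.3]
width: 0.0333
gripper_force: 20.0
```

>>> move_arm(rows="0 0 0 0 0 0.0015 0.02;0 0 0 0 0 0 0.02;0 0 0 0 0 0 0.02")

```text
t: 7.25
eef_pos: [0.6531, -0.2263, 0.0343]
ee_rot: [3.142, -0.0, -0.075]
force: [0.2, -0.5, -0.7]
width: 0.0331
gripper_force: 20.0
```

Release, rise, and look over the sleeves and tray.

>>> move_arm(rows="0 0 0 0 0 0 0.04;0 0 0 0 0 0 0.05;0 0 0 0 0 0 0.06;0 0 0 0 0 -0.02 0.06;0 0 0 0 0 -0.05 0.06;0 0 0 0 0 -0.05 0.06;0 0 0 0 0 -0.05 0.0876;0 0 0 0 0 -0.03 0.0876")

```text
t: 8.25
eef_pos: [0.6538, -0.2267, 0.2394]
ee_rot: [3.141, -0.005, -0.075]
force: [1.2, 0.7, 0.3]
width: 0.0744
gripper_force: 0.0
```

>>> move_arm(rows="0 0 0 -0.045 -0.01 0 0.0876;0 0 0 -0.045 -0.01 0 0.0876;0 0 0 -0.045 -0.01 0 0.0876;0 0 0 -0.045 -0.01 0 0.0876;0 0 0 -0.02 -0.01 0 0.0876;0 0 0 0 0 0 0.0876")

```text
t: 9.0
eef_pos: [0.4565, -0.1611, 0.2362]
ee_rot: [-3.141, -0.003, -0.074]
force: [0.6, -0.1, 0.5]
width: 0.0877
gripper_force: 0.0
```

```bash
python3 - <<'E'
from h import *
s=arm.get_state();print(s["eef_pos"],s["ee_rot"])
f=shot("wrist","w3")
for a in (("yel",.4,.58,-.25,-.08,.036,.046),("red",.38,.6,-.38,-.22,.036,.046),("black",.56,.74,-.32,-.14,.06,.075),("red",.54,.62,-.04,.04,.046,.054)):
    q,_=pts(f,*a); print(a[0],len(q),circ(q) if len(q) else 0)
E
```

```text
[ 0.45646167 -0.16108049  0.23622401] [-3.14123025 -0.00334933 -0.07416634]
yel 42 [ 0.5086 -0.1478  0.0404  0.0359]
red 668 [ 0.4896 -0.2872  0.0402  0.04  ]
black 37 [ 0.6373 -0.2245  0.0638  0.0166]
red 1472 [ 0.5825 -0.0014  0.0506  0.0529]
```

View pics/w3.png

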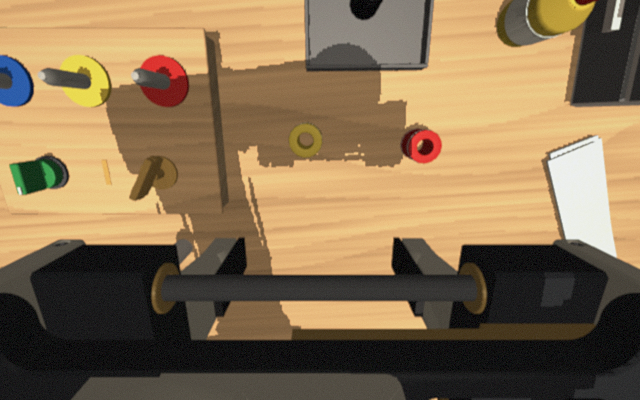

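>>> move_arm(rows="0 0 0 0.025 -0.009 0 0.065;0 0 0 0.025 -0.009 0 0.065;0 0 0 0 0 0.05 0.065;0 0 0 0 0 0.05 0.065;0 0 0 0 0 0.05 0.065;0 0 0 0 0 0.04 0.065;0 0 0 0 0 0.02 0.065;0 0 0 0 0 0.007 0.065", squeeze=15)

```text
t: 10.05
eef_pos: [0.5087, -0.1476, 0.0157]
ee_rot: [3.141, 0.002, -0.075]
force: [-0.5, -0.4, -0.5]
width: 0.0649
gripper_force: 0.0
```

>>> move_arm(rows="0 0 0 0 0 0 0.065;0 0 0 0 0 0 0.03;0 0 0 0 0 0 0.03;0 0 0 0 0 0 0.03;0 0 0 0 0 0 0.03;0 0 0 0 0 0 0.03")

```text
t: 10.8
eef_pos: [0.5089, -0.1472, 0.0177]
ee_rot: [3.142, -0.001, -0.075]
force: [-1.2, 0.4, 6.8]
width: 0.0396
gripper_force: 15.0
```

>>> move_arm(rows="0 0 0 0 0 -0.02 0.03;0 0 0 0 0 -0.04 0.03;0 0 0 0 0 -0.05 0.03;0 0 0 0 0 -0.04 0.03;0 0 0 -0.006 -0.05 0 0.03;0 0 0 -0.006 -0.05 0 0.03;0 0 0 -0.006 -0.05 0 0.03;0 0 0 -0.006 -0.05 0 0.03")

```text
t: 11.8
eef_pos: [0.4991, 0.0555, 0.1671]
ee_rot: [-3.141, -0.0, -0.075]
force: [1.2, 0.6, -1.4]
width: 0.0399
gripper_force: 15.0
```

>>> move_arm(rows="0 0 0 -0.002 -0.03 0 0.03;0 0 0 0 0 0 0.03;0 0 0 0 0 0 0.03")

```text
t: 12.18
eef_pos: [0.4995, 0.0839, 0.1669]
ee_rot: [3.141, 0.001, -0.075]
force: [-0.4, 0.2, -0.8]
width: 0.0396
gripper_force: 15.0
```

```bash
cat > foot.py <<'E'
from h import *
import sys
s=arm.get_state();print(s["eef_pos"],s["ee_rot"],s["width"],s["gripper_force"])
f=shot("wrist",sys.argv[1])
for nm,a in (("red foot",("red",.54,.62,-.04,.04,.046,.054)),("blue foot",("blue",.55,.63,.12,.21,.046,.054)),("yel foot",("yel",.55,.63,.04,.13,.046,.054)),("rs",(None,.55,.61,-.03,.03,.095,.106)),("ys",(None,.56,.62,.06,.11,.095,.106)),("bs",(None,.56,.62,.14,.19,.095,.106)),
  ("r on",("red",.54,.62,-.04,.04,.086,.096)),("y on",("yel",.55,.63,.04,.13,.086,.096)),("key",(None,.44,.53,-.02,.06,.08,.096)),("knob",(None,.44,.53,.12,.18,.08,.096)),("r slv",("red",.38,.56,-.4,-.2,.034,.046))):
    q,_=pts(f,*a); print(nm,len(q),circ(q) if len(q)>5 else 0,q.mean(0).round(4) if len(q) else "")
E
python3 foot.py w4
```

```text
[0.49953038 0.08386236 0.16685386] [ 3.14134624e+00  5.43383307e-04 -7.47645809e-02] 0.039629247737924145 14.99975848942995
red foot 2234 [ 0.5822 -0.0006  0.0504  0.0524] [0.5828 0.0021 0.0504]
blue foot 2057 [0.5958 0.1677 0.0505 0.0515] [0.5955 0.1644 0.0505]
yel foot 140 [0.5888 0.0839 0.0505 0.0497] [0.5913 0.0842 0.0504]
rs 231 [ 0.5795 -0.0006  0.0987  0.0109] [5.818e-01 5.000e-04 9.850e-02]
ys 224 [0.5883 0.0842 0.099  0.0129] [0.5882 0.0839 0.0986]
bs 235 [0.5933 0.1681 0.0988 0.0124] [0.5947 0.1672 0.0985]
r on 9 [ 0.5757 -0.0018  0.0916  0.0087] [ 0.5751 -0.0024  0.0916]
y on 0 0 
key 577 [0.4878 0.0256 0.0887 0.0431] [0.4896 0.0246 0.0875]
knob 513 [0.4941 0.1569 0.087  0.0347] [0.4952 0.1553 0.0864]
r slv 0 0
```

View pics/w4.png

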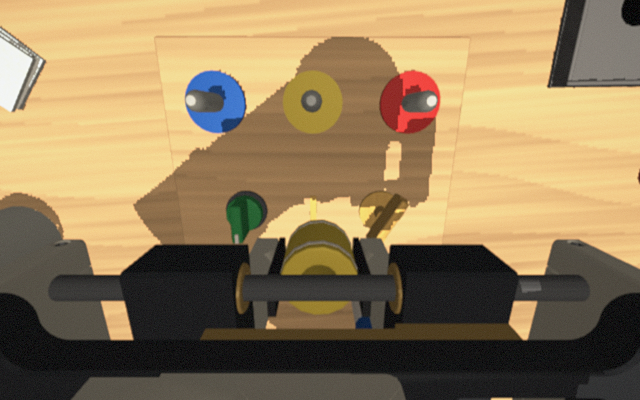

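>>> move_arm(rows="0 0 0 0.045 -0.0035 0 0.03;0 0 0 0.0444 -0.0032 0 0.03;0 0 0 0 0 0 0.03;0 0 0 0 0 0.03 0.03;0 0 0 0 0 0.015 0.03;0 0 0 0 0 0.01 0.03;0 0 0 0 0 0.005 0.03;0 0 0 0 0 0 0.03")

```text
t: 13.22
eef_pos: [0.5896, 0.0841, 0.1073]
ee_rot: [-3.142, -0.0, -0.075]
force: [0.1, -0.5, 0.1]
width: 0.0394
gripper_force: 15.0
```

Past the taper with no force; go down.

>>> move_arm(rows="0 0 0 0 0 0.01 0.03;0 0 0 0 0 0.01 0.03;0 0 0 0 0 0.008 0.03;0 0 0 0 0 0.006 0.03;0 0 0 0 0 0.003 0.03;0 0 0 0 0 0 0.03;0 0 0 0 0 0 0.03")

```text
t: 14.1
eef_pos: [0.5897, 0.0841, 0.0703]
ee_rot: [-3.141, -0.0, -0.075]
force: [0.5, -0.3, -0.9]
width: 0.0393
gripper_force: 15.0
```

>>> move_arm(rows="0 0 0 0 0 0.0015 0.03;0 0 0 0 0 0.0015 0.03;0 0 0 0 0 0 0.03")

```text
t: 14.48
eef_pos: [0.5896, 0.0841, 0.0677]
ee_rot: [-3.141, -0.001, -0.075]
force: [-1.8, -0.6, 5.2]
width: 0.0399
gripper_force: 15.0
```

>>> move_arm(rows="0 0 0 0 0 0 0.05;0 0 0 0 0 0 0.055;0 0 0 0 0 0 0.055;0 0 0 0 0 -0.02 0.055;0 0 0 0 0 -0.05 0.055;0 0 0 0 0 -0.05 0.055;0 0 0 0 0 -0.04 0.055;0 0 0 -0.05 0.02 0 0.0876")

```text
t: 15.48
eef_pos: [0.5415, 0.0691, 0.23]
ee_rot: [-3.139, -0.006, -0.075]
force: [-1.1, -0.1, -0.7]
width: 0.0606
gripper_force: 0.0
```

>>> move_arm(rows="0 0 0 -0.04 0.04 0 0.0876;0 0 0 -0.02 0.055 0 0.0876;0 0 0 0 0.055 0 0.0876;0 0 0 0 0.055 0 0.0876;0 0 0 0 0.055 0 0.0876;0 0 0 0 0.03 0 0.0876;0 0 0 0 0 0 0.0876;0 0 0 0 0 0 0.0876")

```text
t: 16.48
eef_pos: [0.4564, -0.2167, 0.2269]
ee_rot: [-3.141, 0.0, -0.076]
force: [0.4, 0.4, -0.0]
width: 0.087
gripper_force: 0.0
```

```bash
python3 foot.py w5
```

```text
[ 0.45641092 -0.2166811   0.22692875] [-3.14144646e+00  2.16014167e-04 -7.56911179e-02] 0.0870035648552891 0.0
red foot 1585 [ 0.5823 -0.0014  0.0506  0.053 ] [ 0.5822 -0.0056  0.0505]
blue foot 0 0 
yel foot 531 [0.5882 0.0825 0.0506 0.0525] [0.5821 0.0701 0.0505]
rs 169 [ 0.5809 -0.0024  0.0984  0.0124] [ 0.5816 -0.0029  0.0985]
ys 0 0 
bs 0 0 
r on 0 0 
y on 88 [0.5818 0.0695 0.0899 0.0219] [0.582  0.0686 0.0898]
key 613 [0.4835 0.0249 0.0886 0.0513] [0.485  0.024  0.0872]
knob 0 0 
r slv 690 [ 0.4901 -0.2878  0.0402  0.0393] [ 0.4908 -0.2878  0.0401]
```

View pics/w5.png

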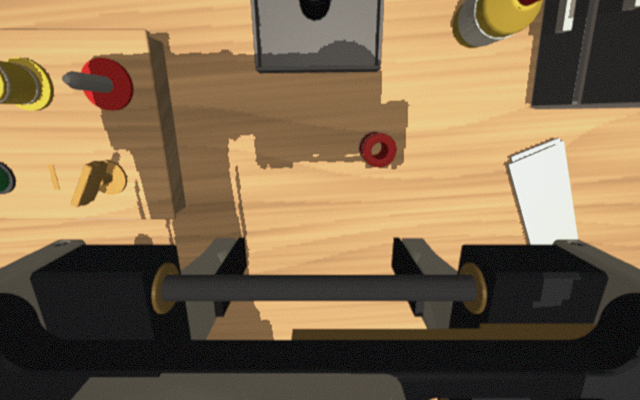

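>>> move_arm(rows="0 0 0 0.02 0.034 0 0.065;0 0 0 0.0192 0.0337 0 0.065;0 0 0 0 0 0.05 0.065;0 0 0 0 0 0.05 0.065;0 0 0 0 0 0.05 0.065;0 0 0 0 0 0.035 0.065;0 0 0 0 0 0.018 0.065;0 0 0 0 0 0.006 0.065")

```text
t: 17.52
eef_pos: [0.4903, -0.2861, 0.017]
ee_rot: [-3.141, 0.002, -0.074]
force: [0.8, -0.4, 0.4]
width: 0.0647
gripper_force: 0.0
```

>>> move_arm(rows="0 0 0 0 0 0 0.065;0 0 0 0 0 0 0.03;0 0 0 0 0 0 0.03;0 0 0 0 0 0 0.03;0 0 0 0 0 0 0.03;0 0 0 0 0 0 0.03")

```text
t: 18.27
eef_pos: [0.4909, -0.2874, 0.0186]
ee_rot: [3.141, -0.001, -0.075]
force: [-0.2, 0.9, 5.6]
width: 0.0399
gripper_force: 15.0
```

>>> move_arm(rows="0 0 0 0 0 -0.02 0.03;0 0 0 0 0 -0.04 0.03;0 0 0 0 0 -0.05 0.03;0 0 0 0 0 -0.04 0.03;0 0 0 0.012 -0.05 0 0.03;0 0 0 0.012 -0.05 0 0.03;0 0 0 0.012 -0.05 0 0.03;0 0 0 0.012 -0.05 0 0.03")

```text
t: 19.27
eef_pos: [0.5535, -0.0899, 0.168]
ee_rot: [-3.141, 0.0, -0.075]
force: [-0.1, -0.9, 0.9]
width: 0.0398
gripper_force: 15.0
```

>>> move_arm(rows="0 0 0 0.012 -0.05 0 0.03;0 0 0 0.01 -0.043 0 0.03;0 0 0 0 0 0 0.03;0 0 0 0 0 0 0.03;0 0 0 0 0 0.02 0.03;0 0 0 0 0 0 0.03")

```text
t: 20.02
eef_pos: [0.5809, -0.0017, 0.1468]
ee_rot: [3.141, 0.003, -0.077]
force: [0.1, 0.4, -0.8]
width: 0.0396
gripper_force: 15.0
```

>>> move_arm(rows="0 0 0 0.0015 -0.001 0 0.03;0 0 0 0 0 0.015 0.03;0 0 0 0 0 0.008 0.03;0 0 0 0 0 0.008 0.03;0 0 0 0 0 0.005 0.03;0 0 0 0 0 0 0.03;0 0 0 0 0 0 0.03")

```text
t: 20.9
eef_pos: [0.5841, 0.0006, 0.1123]
ee_rot: [-3.142, -0.0, -0.075]
force: [0.3, -0.1, -0.8]
width: 0.0399
gripper_force: 15.0
```

>>> move_arm(rows="0 0 0 -0.0012 0.001 0 0.03;0 0 0 0 0 0 0.03;0 0 0 0 0 0.006 0.03;0 0 0 0 0 0 0.03")

```text
t: 21.4
eef_pos: [0.5823, -0.0005, 0.1055]
ee_rot: [3.141, 0.001, -0.075]
force: [0.1, 0.0, -1.5]
width: 0.0399
gripper_force: 15.0
```

>>> move_arm(rows="0 0 0 0 0 0.006 0.03;0 0 0 0 0 0 0.03")

```text
t: 21.65
eef_pos: [0.5823, -0.0005, 0.0994]
ee_rot: [3.141, 0.001, -0.075]
force: [0.1, -1.9, -1.2]
width: 0.0394
gripper_force: 15.0
```

>>> move_arm(rows="0 0 0 0 0 0.008 0.03;0 0 0 0 0 0.008 0.03;0 0 0 0 0 0.006 0.03;0 0 0 0 0 0.004 0.03;0 0 0 0 0 0.002 0.03;0 0 0 0 0 0 0.03;0 0 0 0 0 0 0.03")

```text
t: 22.52
eef_pos: [0.5825, -0.0005, 0.0719]
ee_rot: [3.141, 0.0, -0.075]
force: [1.4, -4.0, -3.6]
width: 0.0399
gripper_force: 15.0
```

>>> move_arm(rows="0 0 0 0 0.0005 0 0.03;0 0 0 0 0 0.002 0.03;0 0 0 0 0 0.0015 0.03;0 0 0 0 0 0 0.03")

```text
t: 23.02
eef_pos: [0.5828, -0.0006, 0.0687]
ee_rot: [-3.141, -0.0, -0.075]
force: [-1.1, 0.7, 0.9]
width: 0.04
gripper_force: 15.0
```

>>> move_arm(rows="0 0 0 0 0 0.001 0.03;0 0 0 0 0 0 0.05;0 0 0 0 0 0 0.055;0 0 0 0 0 0 0.055;0 0 0 0 0 -0.02 0.055;0 0 0 0 0 -0.05 0.055;0 0 0 0 0 -0.05 0.055;0 0 0 0 0 -0.05 0.055")

```text
t: 24.02
eef_pos: [0.5824, -0.0009, 0.2391]
ee_rot: [3.142, 0.0, -0.075]
force: [1.2, 0.8, -0.8]
width: 0.0549
gripper_force: 0.0
```

>>> move_arm(rows="0 0 0 -0.04 -0.015 0 0.0876;0 0 0 -0.04 -0.015 0 0.0876;0 0 0 -0.035 -0.015 0 0.0876;0 0 0 -0.03 -0.015 0 0.0876;0 0 0 0 0 0 0.0876;0 0 0 0 0 0 0.0876")

```text
t: 24.78
eef_pos: [0.4428, 0.07, 0.2378]
ee_rot: [-3.141, -0.001, -0.074]
force: [-0.1, 0.4, 0.2]
width: 0.088
gripper_force: 0.0
```

```bash
python3 foot.py w6; python3 - <<'E'
from h import *
f=np.load("w6.npz")
for a in ((.44,.53,-.02,.06),(.44,.53,.12,.19)):
    p,m=pts(f,None,*a,.084,.094); r=cv2.minAreaRect(p[:,:2].astype(np.float32)*1000); print(r)
    print(r[2] if r[1][0]>r[1][1] else r[2]-90)
f=shot("top","t6")
hsv=cv2.cvtColor(f["p"],cv2.COLOR_BGR2HSV)
for c in("blue","red","yel"):
    m=(sum(cv2.inRange(hsv,*r) for r in C[c])>0).astype(np.uint8); n,l,s,ce=cv2.connectedComponentsWithStats(m)
    print(c,[(int(s[i,4]),ce[i].round().tolist()) for i in range(1,n) if s[i,4]>15])
E
```

```text
[0.44279699 0.06998366 0.237788  ] [-3.14125868e+00 -5.97342929e-04 -7.44460426e-02] 0.08804182346679278 0.0
red foot 446 [ 0.5844 -0.0037  0.0505  0.0599] [0.5725 0.0069 0.0505]
blue foot 1468 [0.5952 0.1677 0.0506 0.0517] [0.5938 0.1648 0.0506]
yel foot 328 [0.5914 0.0865 0.0506 0.0584] [0.5799 0.0813 0.0505]
rs 159 [ 5.812e-01 -5.000e-04  9.880e-02  1.250e-02] [5.812e-01 1.000e-04 9.850e-02]
ys 158 [0.5875 0.084  0.0988 0.013 ] [0.5876 0.0838 0.0987]
bs 172 [0.5925 0.1679 0.0985 0.0116] [0.5941 0.1672 0.0985]
r on 1209 [0.5815 0.0012 0.0904 0.0402] [0.5819 0.0011 0.0903]
y on 1222 [0.5882 0.0854 0.0904 0.0398] [0.5884 0.0852 0.0904]
key 439 [0.4839 0.0278 0.089  0.0504] [0.4845 0.0273 0.0884]
knob 365 [0.4936 0.1564 0.0871 0.0345] [0.4942 0.1555 0.0867]
r slv 0 0 
((483.59197998046875, 27.116662979125977), (8.177546501159668, 49.81524658203125), 54.973899841308594)
-35.026100158691406
((493.53753662109375, 156.1879425048828), (10.434175491333008, 33.92207336425781), 84.86217498779297)
-5.137825012207031
blue [(474, [416.0, 105.0]), (617, [264.0, 96.0]), (217, [347.0, 132.0]), (46, [307.0, 262.0])]
red [(28, [423.0, 96.0]), (34, [463.0, 174.0]), (181, [323.0, 189.0])]
yel [(24, [427.0, 95.0]), (170, [456.0, 178.0])]
```

View pics/w6.png

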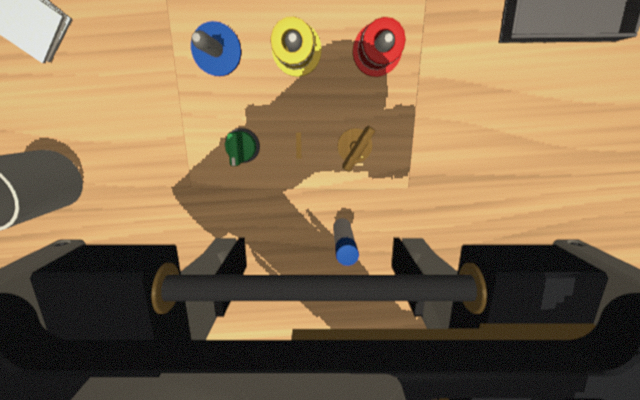

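>>> move_arm(rows="0 0 0 0.0223 0.02 0 0.04;0 0 0 0.022 0.0198 0 0.03;0 0 10.3 0 0 0.04 0.03;0 0 10.2 0 0 0.04 0.03;0 0 10.2 0 0 0.03 0.03;0 0 0 0 0 0 0.03;0 0 0 0 0 0 0.03", squeeze=30)

```text
t: 25.75
eef_pos: [0.4847, 0.0267, 0.1284]
ee_rot: [-3.141, -0.001, -0.607]
force: [1.0, 0.5, 1.1]
width: 0.0306
gripper_force: 0.0
```

>>> move_arm(rows="0 0 0 0 0 0.025 0.03;0 0 0 0 0 0.02 0.03;0 0 0 0 0 0.012 0.03;0 0 0 0 0 0.005 0.03;0 0 0 0 0 0 0.03;0 0 0 0 0 0 0.03")

```text
t: 26.5
eef_pos: [0.4842, 0.027, 0.0662]
ee_rot: [-3.141, -0.001, -0.61]
force: [-0.7, -0.0, -0.2]
width: 0.03
gripper_force: 0.0
```

>>> move_arm(rows="0 0 0 0 0 0 0.0;0 0 0 0 0 0 0.0;0 0 0 0 0 0 0.0;0 0 0 0 0 0 0.0")

```text
t: 27.0
eef_pos: [0.483, 0.0259, 0.0657]
ee_rot: [3.14, 0.0, -0.611]
force: [-2.1, -5.7, 5.2]
width: 0.0102
gripper_force: 30.0
```

>>> move_arm(rows="0 0 0 0 0 0 0.0;0 0 0 0 0 0 0.0")

```text
t: 27.25
eef_pos: [0.483, 0.0259, 0.0657]
ee_rot: [3.14, 0.0, -0.611]
force: [-1.8, -5.1, 4.4]
width: 0.0097
gripper_force: 30.0
```

>>> move_arm(rows="0 0 5 0 0 0 0.0;0 0 5 0 0 0 0.0;0 0 5 0 0 0 0.0;0 0 5 0 0 0 0.0;0 0 0 0 0 0 0;0 0 0 0 0 0 0")

```text
t: 28.0
eef_pos: [0.483, 0.0259, 0.0657]
ee_rot: [3.14, -0.0, -0.96]
force: [-1.6, -5.2, 3.2]
width: 0.0101
gripper_force: 30.0
```

```bash
python3 -c "
from h import *
s=arm.get_state();print(s['q'],s['moment'],s['force'],s['width'],s['ee_rot'])"
```

```text
[ 0.46183924  0.23287711 -0.61794558  0.00083924 -0.72175486  0.1487104 ] [-1.82479737  0.66417528  0.03832601] [-1.64778764 -5.24852202  3.23662963] 0.010126619418190277 [ 3.13974892e+00 -2.83320973e-04 -9.59615960e-01]
```

>>> move_arm(rows="0 0 9 0 0 0 0;0 0 9 0 0 0 0;0 0 9 0 0 0 0;0 0 9 0 0 0 0;0 0 9 0 0 0 0;0 0 9 0 0 0 0;0 0 9 0 0 0 0;0 0 7 0 0 0 0")

```text
t: 29.0
eef_pos: [0.4833, 0.026, 0.0657]
ee_rot: [3.142, -0.002, -2.186]
force: [-0.7, -5.9, 3.7]
width: 0.0102
gripper_force: 30.0
```

```bash
python3 -c "
from h import *
s=arm.get_state();print(s['q'],s['moment'],s['force'],s['width'],s['ee_rot'])"
```

```text
[ 4.61763528e-01  2.33024225e-01 -6.17791790e-01  1.06447161e-03
 -7.21330804e-01 -1.07746411e+00] [-1.89849948  0.07877307  0.08332568] [-0.66923775 -5.94485124  3.74406363] 0.01021051090351869 [ 3.14157117e+00 -1.52209098e-03 -2.18569708e+00]
```

>>> move_arm(rows="0 0 10 0 0 0 0;0 0 10 0 0 0 0;0 0 10 0 0 0 0;0 0 10 0 0 0 0;0 0 10 0 0 0 0;0 0 10 0 0 0 0;0 0 10 0 0 0 0;0 0 10 0 0 0 0")

```text
t: 30.0
eef_pos: [0.4834, 0.0258, 0.0657]
ee_rot: [-3.14, -0.0, 2.7]
force: [0.2, -7.0, 2.9]
width: 0.01
gripper_force: 30.0
```

>>> move_arm(rows="0 0 5 0 0 0 0;0 0 5 0 0 0 0;0 0 0 0 0 0 0;0 0 0 0 0 0 0")

```text
t: 30.5
eef_pos: [0.4834, 0.0257, 0.0657]
ee_rot: [-3.14, 0.0, 2.531]
force: [0.8, -8.1, 3.2]
width: 0.0102
gripper_force: 30.0
```

```bash
python3 -c "
from h import *
s=arm.get_state();print(s['q'],s['moment'],s['force'],s['width'],s['ee_rot'])"
```

```text
[ 4.61411912e-01  2.33080678e-01 -6.17894695e-01  1.59369433e-03
 -7.21319913e-01 -2.64378666e+00] [-2.8063469  -0.31620925  0.0623587 ] [ 0.81371985 -8.05634592  3.19768721] 0.010199788282891807 [-3.13977339e+00  2.07077405e-04  2.53121197e+00]
```

>>> move_arm(rows="0 0 0 0 0 0 0.03;0 0 0 0 0 0 0.03;0 0 0 0 0 -0.03 0.03;0 0 0 0 0 -0.05 0.03;0 0 -10 0 0 -0.05 0.03;0 0 -10 0 0 -0.04 0.03;0 0 -10 0 0 0 0.03;0 0 -10 0 0 0 0.03")

```text
t: 31.5
eef_pos: [0.4839, 0.0273, 0.2363]
ee_rot: [3.14, 0.002, -3.048]
force: [-0.3, 0.8, 0.0]
width: 0.0302
gripper_force: 0.0
```

>>> move_arm(rows="0 0 -10 0 0 0 0.03;0 0 -10 0 0 0 0.03;0 0 -10 0 0 0 0.03;0 0 -10 0 0 0 0.03;0 0 -10 0 0 0 0.03;0 0 -10 0 0 0 0.03;0 0 -10 0 0 0 0.03;0 0 -10 0 0 0 0.03")

```text
t: 32.5
eef_pos: [0.4837, 0.0272, 0.2355]
ee_rot: [-3.141, 0.001, -1.652]
force: [0.2, -1.2, -1.0]
width: 0.0301
gripper_force: 0.0
```

>>> move_arm(rows="0 0 -10 0 0 0 0.03;0 0 -10 0 0 0 0.03;0 0 -10 0 0 0 0.03;0 0 -10 0 0 0 0.03;0 0 -10 0 0 0 0.03;0 0 -10 0 0 0 0.0876;0 0 0 -0.03 0 0 0.0876;0 0 0 -0.02 0 0 0.0876")

```text
t: 33.5
eef_pos: [0.442, 0.0561, 0.2354]
ee_rot: [-3.141, 0.0, -0.611]
force: [0.8, 0.3, -0.6]
width: 0.0548
gripper_force: 0.0
```

```bash
python3 foot.py w7; python3 - <<'E'
from h import *
f=np.load("w7.npz")
p,m=pts(f,None,.44,.53,-.02,.06,.084,.094); r=cv2.minAreaRect(p[:,:2].astype(np.float32)*1000); print(r)
E
```

```text
[0.44203656 0.05609104 0.23540422] [-3.14130538e+00  3.96901617e-04 -6.10896619e-01] 0.054795944987573744 0.0
red foot 498 [ 0.5818 -0.001   0.0505  0.0517] [ 0.5699 -0.0039  0.0505]
blue foot 1214 [0.5948 0.1682 0.0507 0.0514] [0.5938 0.1641 0.0507]
yel foot 380 [0.5941 0.0842 0.0506 0.0622] [0.5802 0.0702 0.0505]
rs 161 [ 5.805e-01 -5.000e-04  9.900e-02  1.320e-02] [ 5.811e-01 -5.000e-04  9.860e-02]
ys 147 [0.5868 0.0844 0.0989 0.012 ] [0.5876 0.0832 0.0987]
bs 133 [0.5937 0.1676 0.0988 0.0117] [0.5942 0.1669 0.0986]
r on 1235 [0.5814 0.0007 0.0904 0.0402] [5.819e-01 5.000e-04 9.040e-02]
y on 1097 [0.5887 0.0854 0.0905 0.0401] [0.5891 0.0847 0.0904]
key 398 [0.4843 0.0278 0.0892 0.0502] [0.4845 0.0267 0.0891]
knob 340 [0.4938 0.1563 0.0872 0.0344] [0.4942 0.1551 0.0865]
r slv 0 0 
((483.87469482421875, 27.12551498413086), (7.966407299041748, 49.85008239746094), 57.079402923583984)
```

View pics/w7.png

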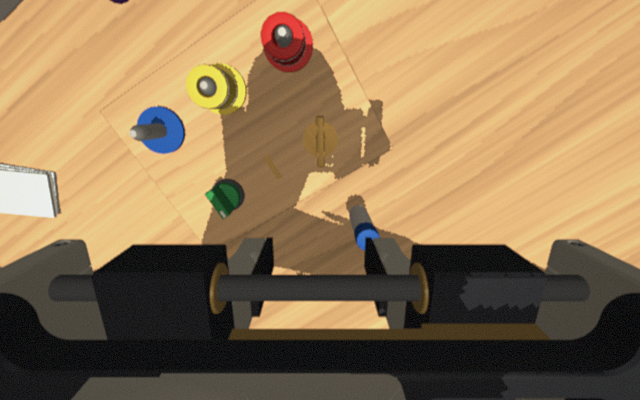

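>>> move_arm(rows="0 0 -2 0.05 0 0 0.03;0 0 0 0 0 0.04 0.03;0 0 0 0 0 0.05 0.03;0 0 0 0 0 0.045 0.03;0 0 0 0 0 0.025 0.03;0 0 0 0 0 0.009 0.03;0 0 0 0 0 0 0.03;0 0 0 0 0 0 0.03")

```text
t: 34.55
eef_pos: [0.4846, 0.0272, 0.0677]
ee_rot: [-3.14, -0.001, -0.576]
force: [1.5, 0.1, 0.0]
width: 0.0301
gripper_force: 0.0
```

>>> move_arm(rows="0 0 0 0 0 0 0.0;0 0 0 0 0 0 0.0;0 0 0 0 0 0 0.0;0 0 0 0 0 0 0.0;0 0 0 0 0 0 0")

```text
t: 35.17
eef_pos: [0.4831, 0.0258, 0.067]
ee_rot: [3.14, 0.0, -0.576]
force: [-2.0, -5.3, 5.4]
width: 0.0098
gripper_force: 30.0
```

>>> move_arm(rows="0 0 9 0 0 0 0;0 0 9 0 0 0 0;0 0 9 0 0 0 0;0 0 9 0 0 0 0;0 0 9 0 0 0 0;0 0 9 0 0 0 0;0 0 9 0 0 0 0;0 0 9 0 0 0 0")

```text
t: 36.17
eef_pos: [0.4832, 0.0259, 0.0671]
ee_rot: [3.141, -0.001, -1.837]
force: [-1.3, -4.6, 4.3]
width: 0.0097
gripper_force: 30.0
```

```bash
python3 -c "
from h import *
s=arm.get_state();print(s['q'],s['moment'],s['force'],s['width'],s['ee_rot'])"
```

```text
[ 0.46176921  0.23076913 -0.61668015  0.00124461 -0.72459724 -0.7293347 ] [-1.70003821  0.52345019  0.11727985] [-1.31534713 -4.58957532  4.26931104] 0.009662073000758045 [ 3.14120917e+00 -1.44759231e-03 -1.83742910e+00]
```

>>> move_arm(rows="0 0 6 0 0 0 0;0 0 6 0 0 0 0;0 0 2 0 0 0 0;0 0 0 0 0 0 0")

```text
t: 36.67
eef_pos: [0.4832, 0.0259, 0.067]
ee_rot: [3.142, -0.002, -2.077]
force: [-1.4, -4.5, 5.7]
width: 0.0101
gripper_force: 30.0
```

```bash
cat > st.py <<'E'
from h import *
s=arm.get_state();print(s['q'][5],s['moment'],s['force'],s['width'],s['ee_rot'],s['joint_efforts'][5])
E
python3 st.py
```

```text
-0.969048509690388 [-1.75267386  0.40776748  0.0894894 ] [-1.4063946  -4.4623847   5.67246472] 0.010112321375998228 [ 3.14152682e+00 -1.56172738e-03 -2.07718915e+00] -0.3368284273892641
```

>>> move_arm(rows="0 0 2 0 0 0 0;0 0 2 0 0 0 0;0 0 0 0 0 0 0")

```text
t: 37.05
eef_pos: [0.4832, 0.0259, 0.067]
ee_rot: [-3.142, -0.002, -2.147]
force: [-1.1, -4.9, 5.0]
width: 0.0098
gripper_force: 30.0
```

```bash
python3 st.py
```

```text
-1.0388761639362014 [-1.83153452  0.48199487  0.14400821] [-1.14522795 -4.87167078  5.03672382] 0.009823101239689899 [-3.14155303e+00 -1.53310954e-03 -2.14700797e+00] -0.3144585248082876
```

>>> move_arm(rows="0 0 2 0 0 0 0;0 0 2 0 0 0 0;0 0 0 0 0 0 0")

```text
t: 37.42
eef_pos: [0.4833, 0.0259, 0.067]
ee_rot: [-3.141, -0.002, -2.217]
force: [-1.7, -5.3, 5.4]
width: 0.0101
gripper_force: 30.0
```

```bash
python3 st.py
```

```text
-1.1085658574481172 [-1.80611609  0.45117698  0.13327693] [-1.71737334 -5.28781256  5.37140318] 0.01007030369941104 [-3.14139975e+00 -1.53108292e-03 -2.21661113e+00] -0.39761035703122616
```

>>> move_arm(rows="0 0 2 0 0 0 0;0 0 2 0 0 0 0;0 0 0 0 0 0 0")

```text
t: 37.8
eef_pos: [0.4835, 0.0262, 0.067]
ee_rot: [-3.141, -0.001, -2.287]
force: [-1.6, -4.6, 5.7]
width: 0.0108
gripper_force: 30.6
```

```bash
python3 st.py
```

```text
-1.1788097593970008 [-1.70205438  0.43723646  0.28605844] [-1.56409305 -4.61586128  5.69671886] 0.010845887079041105 [-3.14116032e+00 -8.36489422e-04 -2.28683097e+00] -0.5241507478058338
```

>>> move_arm(rows="0 0 2 0 0 0 0;0 0 2 0 0 0 0;0 0 0 0 0 0 0;0 0 0 0 0 0 0")

```text
t: 38.3
eef_pos: [0.4836, 0.0263, 0.067]
ee_rot: [-3.141, -0.001, -2.355]
force: [-1.5, -5.2, 4.7]
width: 0.0112
gripper_force: 33.6
```

```bash
python3 st.py
```

```text
-1.2477329572254625 [-1.67799632  0.36308527  0.62021919] [-1.46779681 -5.18311749  4.70812768] 0.01117115454713817 [-3.14099612e+00 -8.15115282e-04 -2.35546393e+00] -0.6311320513486862
```

>>> move_arm(rows="0 0 0 0 0 0 0.03;0 0 0 0 0 0 0.03;0 0 0 0 0 -0.03 0.03;0 0 0 0 0 -0.05 0.03;0 0 -10 0 0 -0.05 0.03;0 0 -10 0 0 -0.04 0.03;0 0 -10 0 0 0 0.03;0 0 -10 0 0 0 0.03")

```text
t: 39.3
eef_pos: [0.4838, 0.0272, 0.2371]
ee_rot: [-3.14, 0.001, -1.653]
force: [0.3, 0.1, -0.1]
width: 0.0302
gripper_force: 0.0
```

>>> move_arm(rows="0 0 -10 0 0 0 0.03;0 0 -10 0 0 0 0.03;0 0 -10 0 0 0 0.03;0 0 -10 0 0 0 0.03;0 0 -10 0 0 0 0.03;0 0 -10 0 0 0 0.03;0 0 -10 0 0 0 0.03;0 0 -10 0 0 0 0.03")

```text
t: 40.3
eef_pos: [0.4837, 0.0271, 0.2364]
ee_rot: [-3.141, 0.0, -0.256]
force: [0.5, 0.1, 0.0]
width: 0.0302
gripper_force: 0.0
```

>>> move_arm(rows="0 0 -10 0 0 0 0.03;0 0 0 -0.03 -0.05 0 0.06;0 0 0 -0.02 -0.03 0 0.0876;0 0 0 0 0 0 0.0876;0 0 0 0 0 0 0.0876")

```text
t: 40.92
eef_pos: [0.4409, 0.1111, 0.2366]
ee_rot: [-3.141, -0.0, -0.087]
force: [-0.1, 0.2, -0.1]
width: 0.0642
gripper_force: 0.0
```

```bash
python3 foot.py w8; python3 - <<'E'
from h import *
f=np.load("w8.npz")
for a in ((.44,.53,-.02,.06),(.44,.53,.12,.19)):
    p,m=pts(f,None,*a,.084,.094); r=cv2.minAreaRect(p[:,:2].astype(np.float32)*1000); print(r)
E
```

```text
[0.44088746 0.1110592  0.23656492] [-3.14139035e+00 -5.37442487e-05 -8.65959915e-02] 0.06415968058831951 0.0
red foot 487 [ 5.817e-01 -2.000e-04  5.050e-02  5.170e-02] [0.575  0.0095 0.0505]
blue foot 1565 [0.5952 0.168  0.0506 0.0511] [0.5938 0.1663 0.0506]
yel foot 138 [0.5924 0.0835 0.0507 0.0572] [0.5873 0.0913 0.0506]
rs 166 [5.795e-01 5.000e-04 9.890e-02 1.160e-02] [5.811e-01 5.000e-04 9.850e-02]
ys 165 [0.5852 0.0845 0.0988 0.0102] [0.5876 0.0843 0.0985]
bs 169 [0.5943 0.1682 0.0987 0.014 ] [0.594  0.1679 0.0985]
r on 1229 [0.5816 0.0009 0.0903 0.0399] [0.5819 0.0014 0.0903]
y on 842 [0.5886 0.0856 0.0904 0.0399] [0.5948 0.086  0.0904]
key 409 [0.4836 0.0277 0.089  0.0499] [0.4843 0.0283 0.0887]
knob 349 [0.4939 0.1564 0.0872 0.0335] [0.4942 0.1559 0.0869]
r slv 0 0 
((483.89019775390625, 27.495182037353516), (49.32745361328125, 8.019461631774902), 57.55452346801758)
((493.9205322265625, 156.50613403320312), (10.142107009887695, 32.227760314941406), 85.6339340209961)
```

View pics/w8.png

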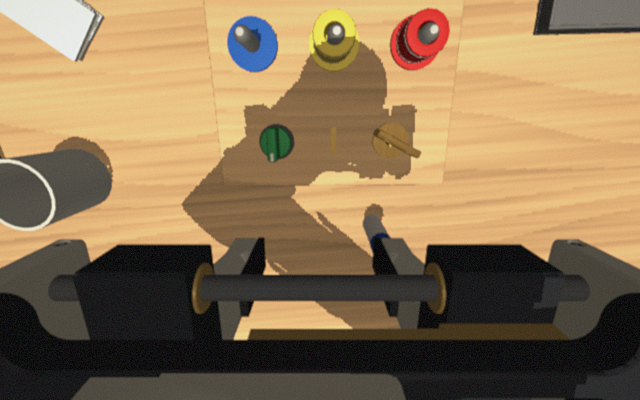

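>>> move_arm(rows="0 0 0 0.025 -0.025 0 0.035;0 0 -0.5 0.024 -0.0245 0 0.035;0 0 0 0 0 0.04 0.035;0 0 0 0 0 0.05 0.035;0 0 0 0 0 0.045 0.035;0 0 0 0 0 0.025 0.035;0 0 0 0 0 0.0105 0.035;0 0 0 0 0 0 0.035")

```text
t: 41.98
eef_pos: [0.4942, 0.1554, 0.0658]
ee_rot: [3.141, 0.001, -0.079]
force: [0.3, 1.0, 0.6]
width: 0.0349
gripper_force: 0.0
```

>>> move_arm(rows="0 0 0 0 0 0 0.035;0 0 0 0 0 0 0.0;0 0 0 0 0 0 0.0;0 0 0 0 0 0 0.0;0 0 0 0 0 0 0.0;0 0 0 0 0 0 0")

```text
t: 42.72
eef_pos: [0.4942, 0.1553, 0.067]
ee_rot: [3.141, -0.001, -0.079]
force: [1.1, -4.3, -1.1]
width: 0.031
gripper_force: 30.0
```

>>> move_arm(rows="0 0 8 0 0 0 0;0 0 8 0 0 0 0;0 0 8 0 0 0 0;0 0 8 0 0 0 0;0 0 8 0 0 0 0;0 0 8 0 0 0 0;0 0 8 0 0 0 0;0 0 6 0 0 0 0")

```text
t: 43.72
eef_pos: [0.4936, 0.1545, 0.0669]
ee_rot: [3.14, -0.001, -1.165]
force: [-0.2, -7.0, 1.8]
width: 0.0311
gripper_force: 30.0
```

```bash
python3 st.py
```

```text
-0.2786878849968105 [-2.72089619 -0.11322702  0.07659013] [-0.23935747 -7.01310569  1.7519968 ] 0.031078102228188055 [ 3.14043795e+00 -1.28667527e-03 -1.16454690e+00] 1.038726568222046
```

>>> move_arm(rows="0 0 0 0 0 0 0.045;0 0 0 0 0 0 0.045;0 0 0 0 0 -0.03 0.045;0 0 0 0 0 -0.04 0.045;0 0 -10.5 0 0 0 0.045;0 0 -10.5 0 0 0 0.045;0 0 -10.5 0 0 0 0.045;0 0 -10.5 0 0 0 0.045")

```text
t: 44.72
eef_pos: [0.4943, 0.1565, 0.1367]
ee_rot: [-3.14, -0.001, -0.421]
force: [0.9, -0.0, 0.6]
width: 0.0449
gripper_force: 0.0
```

>>> move_arm(rows="0 0 -10 0 0 0 0.045;0 0 -10 0 0 0 0.045;0 0 0 0 0 0 0.04;0 0 0 0 0 0.04 0.035;0 0 0 0 0 0.018 0.035;0 0 0 0 0 0.005 0.035;0 0 0 0 0 0 0.035;0 0 0 0 0 0 0.035")

```text
t: 45.72
eef_pos: [0.4946, 0.1564, 0.074]
ee_rot: [-3.141, -0.001, -0.079]
force: [-0.9, -0.5, 0.8]
width: 0.0349
gripper_force: 0.0
```

>>> move_arm(rows="0 0 0 0 0 0 0.0;0 0 0 0 0 0 0.0;0 0 0 0 0 0 0.0;0 0 0 0 0 0 0.0;0 0 0 0 0 0 0")

```text
t: 46.35
eef_pos: [0.494, 0.1553, 0.0733]
ee_rot: [3.141, 0.0, -0.079]
force: [0.6, -5.7, 5.0]
width: 0.0096
gripper_force: 30.0
```

Now on the bar (9.6 mm). Turn 64°, then creep to the stop.

>>> move_arm(rows="0 0 8 0 0 0 0;0 0 8 0 0 0 0;0 0 8 0 0 0 0;0 0 8 0 0 0 0;0 0 8 0 0 0 0;0 0 8 0 0 0 0;0 0 8 0 0 0 0;0 0 8 0 0 0 0")

```text
t: 47.35
eef_pos: [0.4935, 0.1546, 0.0732]
ee_rot: [3.14, -0.001, -1.2]
force: [-0.1, -7.4, 7.4]
width: 0.0097
gripper_force: 30.0
```

```bash
python3 st.py
```

```text
-0.3143139341074654 [-2.69009947  0.36683063  0.11724929] [-0.05397614 -7.44278957  7.42502168] 0.00967041894662598 [ 3.13975050e+00 -1.33958042e-03 -1.20016482e+00] 1.724979355931282
```

>>> move_arm(rows="0 0 2 0 0 0 0;0 0 2 0 0 0 0;0 0 2 0 0 0 0;0 0 0 0 0 0 0")

```text
t: 47.85
eef_pos: [0.4934, 0.1547, 0.0732]
ee_rot: [3.14, -0.002, -1.3]
force: [-0.8, -7.0, 8.4]
width: 0.0096
gripper_force: 30.0
```

```bash
python3 st.py
```

```text
-0.4147188485019149 [-2.69602335  0.35583634  0.18418692] [-0.75490834 -6.95906618  8.39701974] 0.009591773958193285 [ 3.13975795e+00 -1.57579241e-03 -1.30044524e+00] -0.47440219670534134
```

>>> move_arm(rows="0 0 2 0 0 0 0;0 0 2 0 0 0 0;0 0 0 0 0 0 0;0 0 0 0 0 0 0")

```text
t: 48.35
eef_pos: [0.4934, 0.1546, 0.0732]
ee_rot: [3.14, -0.002, -1.369]
force: [-2.0, -9.0, 6.3]
width: 0.0104
gripper_force: 30.6
```

```bash
python3 st.py
```

```text
-0.48361897535370824 [-2.69515333  0.48056429  0.59727115] [-2.03643979 -8.97646055  6.28004636] 0.010426040167496022 [ 3.13982492e+00 -1.88894471e-03 -1.36907108e+00] -0.5818585865199566
```

>>> move_arm(rows="0 0 2 0 0 0 0;0 0 0 0 0 0 0;0 0 0 0 0 0 0")

```text
t: 48.72
eef_pos: [0.4933, 0.1546, 0.0732]
ee_rot: [3.14, -0.002, -1.404]
force: [-1.3, -7.8, 7.5]
width: 0.01
gripper_force: 31.3
```

```bash
python3 st.py
```

```text
-0.5183819237810582 [-2.70348815  0.48059012  0.69216199] [-1.32609666 -7.77827977  7.51626059] 0.010010545317182215 [ 3.13979171e+00 -2.02773996e-03 -1.40379876e+00] -0.6950706616044044
```

>>> move_arm(rows="0 0 0 0 0 0 0.05;0 0 0 0 0 0 0.06;0 0 0 0 0 0 0.06;0 0 0 0 0 -0.03 0.06;0 0 0 0 0 -0.05 0.06;0 0 -10.5 0 0 -0.05 0.06;0 0 -10.5 0 0 -0.03 0.06;0 0 -10.5 0 0 0 0.06")

```text
t: 49.72
eef_pos: [0.4958, 0.1575, 0.2364]
ee_rot: [-3.134, -0.001, -0.849]
force: [-0.6, 0.3, -0.3]
width: 0.0601
gripper_force: 0.0
```

>>> move_arm(rows="0 0 -10.5 0 0 0 0.06;0 0 -10.5 0 0 0 0.06;0 0 -10.5 0 0 0 0.06;0 0 -10.5 0 0 0 0.06;0 0 0 -0.04 0.03 0 0.06;0 0 0 -0.02 0.03 0 0.06;0 0 0 0 0 0 0.06;0 0 0 0 0 0 0.06")

```text
t: 50.72
eef_pos: [0.4279, 0.1044, 0.2336]
ee_rot: [-3.14, -0.002, -0.122]
force: [-0.3, -0.0, 0.9]
width: 0.0599
gripper_force: 0.0
```

```bash
python3 foot.py w9; python3 - <<'E'
from h import *
f=np.load("w9.npz")
for a in ((.44,.53,-.02,.06),(.44,.53,.12,.19)):
    p,m=pts(f,None,*a,.084,.094); r=cv2.minAreaRect(p[:,:2].astype(np.float32)*1000); print(r)
shot("scene","s9")
E
```

```text
[0.42790648 0.10443068 0.23363933] [-3.13999859e+00 -1.52161856e-03 -1.22176740e-01] 0.05986125099650013 0.0
red foot 524 [ 5.814e-01 -2.000e-04  5.050e-02  5.150e-02] [0.5731 0.0079 0.0505]
blue foot 1594 [0.5952 0.1682 0.0507 0.0518] [0.5932 0.1658 0.0507]
yel foot 315 [0.5884 0.0839 0.0506 0.0518] [0.5819 0.084  0.0506]
rs 182 [5.811e-01 5.000e-04 9.880e-02 1.400e-02] [5.808e-01 5.000e-04 9.850e-02]
ys 183 [0.5831 0.0838 0.0987 0.0073] [0.5873 0.0842 0.0985]
bs 179 [0.5939 0.1681 0.0989 0.0141] [0.5938 0.1677 0.0986]
r on 975 [0.5811 0.0007 0.0904 0.0395] [0.5771 0.0018 0.0903]
y on 1150 [0.5882 0.0855 0.0904 0.0399] [0.5865 0.0856 0.0904]
key 443 [0.4847 0.027  0.089  0.05  ] [0.4843 0.0285 0.0887]
knob 372 [0.4938 0.1555 0.0873 0.0343] [0.4941 0.1557 0.0869]
r slv 0 0 
((483.8418273925781, 27.387004852294922), (49.45888900756836, 8.036550521850586), 57.59168243408203)
((493.84979248046875, 156.37362670898438), (10.072770118713379, 33.61553955078125), 85.67323303222656)
```

View pics/s9.png

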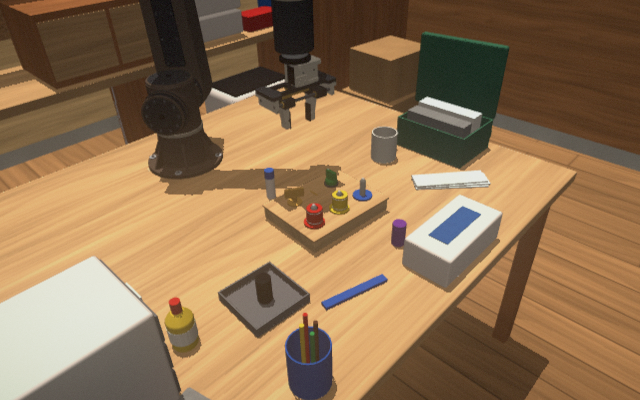

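```bash
python3 -c "
from station import arm
print(arm.job_done())"
```

```text
the job is handed in; nothing more can be done
None
```

I handed the job in after about 51 s of robot time: the cap stands in the grey tray, the red and yellow sleeves are fully home (no blue sleeve was in view), the key is wound to its stop, and the start knob was twisted to its stop and sprang back (an earlier twist had gripped the knob's base, so it was regripped on the bar and turned again); the bystanders look untouched.

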